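Test the polishing bench's emergency stop

ROBOT

A 6-joint arm with a two-finger parallel gripper is mounted at the origin on the work surface. World frame = base frame: x ahead of the robot, y to its left, z up, the work surface at z = 0. Lengths are in mm, angles in degrees, forces in N, time in s.
With the tool pointing down it reaches from about 300 to 850 mm from the base axis. Payload 4.2 kg.
Tool frame: the origin (TCP) lies midway between the tips of the shut fingers; the grasp point (between the pads) lies 19 mm behind it; z points along the fingers, x is the direction in which the jaws open and shut, and the axes are right-handed (so a half turn about z gives the same grasp; the last joint's range is limited). The gripper opens to 91 mm and grips with 3 to 60 N. Pads are 32 mm wide; open, the fingers measure 118 mm over their backs; the gripper's body (76 mm by 178 mm) begins 60 mm behind the grasp point.
Start: joints at [66.692, 18.312, 89.639, -0, 72.044, -1.146], TCP at [216.91, 532.538, 179.976] pointing down, gripper open.
Joint ranges: [-177.97, 177.97], [-48.28, 115.42], [12.27, 149.76], [-77.06, 257.06], [2.81, 150.46], [-146.56, 146.56]. Speed limits (degrees/s): [147.25, 147.25, 180, 180, 180, 180].

INTERFACE

Orientations are given as [roll, pitch, yaw] about the fixed x, y, z axes, in that order (R = Rz(yaw) Ry(pitch) Rx(roll)).
In Python, from workcell import env gives the robot as it stands. The module is installed in compiled form; this text tells all that it offers.
- The arm moves only by the tool drive_tool, never from a script. Its argument "series" is a list of rows, each a list of 3 entries, a list of its own where there are three numbers: the closure, from 0 (fully open) to 1 (shut), then the shift along the tool's x, y, z in mm, then the turn, a rotation vector about the tool's x, y, z in rad. In form: [[gripper, [dx, dy, dz], [rx, ry, rz]], ...]. A call has exactly 5 rows; each row is the pose to reach, as a shift and turn from the pose commanded when the call began, along the tool's axes at that moment; what a row does not reach only later rows make up. A row lasts 1/10 s, in which the tool goes at most 50 mm and 8.59 degrees, less where a joint would pass 70% of its speed; a pose out of reach is approached as far as the arm can. A call with a gripper value outside its range is refused whole. The fingers move at their own pace and stop on an object; "squeeze" is the grip in N (left out, the last holds). Time passes only in rows, so rows that repeat a pose let the fingers close, or fill a call up. It gives the time, the measured TCP pose, the force and the opening at its end, in the units of the state.
- env.state(): the state, without advancing time (a new reading comes with each control period).
- env.grab_frame(name): name is "scene" or "top" or "wrist"; returns a dict with "image" (420x560x3 uint8, red, green, blue), "K" (3x3 intrinsics, pixels), "origin" and "orientation" of the camera in the world. Camera axes: x right, y down, z forward; pixel columns grow to the right and rows downward; lengths in mm; the calibration is good to about 2 mm. A picture is of the moment at which its call begins. There is no depth.
- env.job_done(): hands the job in, once; it reports no verdict.
The state is a dict: "time_s": time; "qpos": joint angles; "qvel": joint speeds; "effort": joint torques, N m; "ee_pos": TCP position; "ee_rot": TCP orientation; "force": force on the tool from outside, world axes, zero at the start; "torque": the same for the moment, N m; "gripper_width": finger opening in mm.
Only numpy, scipy, OpenCV 4.12 (cv2) and the standard library are available. Lean on these libraries where they do the work, as an engineer would, in place of code of your own. Each camera call takes 0.05 s, during which the arm holds its last target.

TASK

Test the emergency stop of the polishing bench: with the fingertips press the red mushroom head straight in until it latches, take the finger off so that it stays down by itself, then push one of its wings round clockwise (as the white arrows show) until the latch lets go and the head springs fully up again, and move clear. Do not take hold of the head: touch it only on top and on one side at a time. Leave the green start button, the wax pieces and the jar alone.

Things in the scene. Friction and masses are not known exactly. Their poses are not given: they have to be found in the camera images.
- stop (a joint): how far the red head is pushed down, m: 0 fully up (sprung), 0.010 firm bottom stop. The spring pushes up with 2.4 N at the top, 5.2 N at the bottom; the catch adds about 1 N on the way, so press slowly on to the bottom stop (force stop 10 N or more). The catch snaps in beyond 0.0085; let go, the head stays at about 0.008. Not pressed that far, it springs back: press again.
- twist (a joint): how far the head is turned clockwise seen from above, rad: 0 at rest, end stop 1.0. A light spring (0.02 Nm at 0, 0.045 Nm at 1.0) turns it back. Latched down, it comes free at about 0.45 and springs up by itself; let go, it turns back to 0.
- head: red mushroom stop head: dome 46 mm across with a bar across it, 84 mm long, 14 mm wide, its ends forming two wings. Origin on the turning axis level with the wings' underside; z up, x along the wings. Rim and wings: z 0 to 14 mm; crown: 20 mm across, nearly flat, z = 22 mm. Wing underside is 20 mm above the box top when up, 12 mm when latched. Below it only a black collar 28 mm across, 12 mm high.
- stop_top (a point): centre of the crown of the stop head, where to press; 107 mm above the bench when up
- wing_near (a point): centre of the wing on the head's -x side (towards the robot, at rest), 35 mm from the axis, at half its height. Clockwise moves it towards the head's +y.
- wing_far (a point): centre of the wing on the head's +x side, 35 mm from the axis, at half its height. Clockwise moves it towards the head's -y.
- side_left: the +y half of the stop head's rim and wings (part of the head, same origin and axes): its outward faces look to the head's +y
- side_right: the -y half of the stop head's rim and wings (part of the head, same origin and axes)
- station: yellow control box screwed to the bench, 120 mm (x) by 210 mm (y), 65 mm high, origin at the centre of its underside, z up. The stop's axis stands at y = +45 mm, the green start button at y = -65 mm; a flat amber lamp at (30, -25) mm, 4 mm high. At rest the stop head's axes are parallel to the box's.
- start (a joint): green start button, 26 mm across in a black ring 42 mm across, top 18 to 22 mm above the box: m pushed in, 0 at rest to 0.005. To be left alone.
- wax_tube: loose purple wax ring tube standing upright, 28 mm across, 55 mm high, origin at the centre of its foot. To be left alone.
- wax_block: loose orange wax block, 50 x 30 x 22 mm with a 14 mm stub on top, origin at the centre of its underside. To be left alone.
- jar: loose small amber jar with a white lid, 48 mm across, 60 mm high, origin at the centre of its foot. To be left alone.

How it is judged:
By the outcome, as a careful person would: the job done as asked, in the order asked, and still so for the second after the job is handed in, with the robot touching nothing.
It also fails if it takes over 45 s, if anything falls off the work surface, if the arm or the gripper's body presses on something with over 40 N, if the wrist force passes 120 N, or if a joint passes its speed limit or range.

## Working session

There is one attempt and no reset: what is moved stays moved. The work goes in short steps, Python scripts to look and compute and a tool call to move; the robot and the scene stay as the last step left them, time stands still between calls to the robot, and variables do not carry over. Pictures are saved under pics/ and viewed, and the job is handed in when it is done.

Besides the shell and the picture viewer there is one more tool, called after ">>>" in YAML: its name, and indented under it one key for each argument. drive_tool: Moves the arm, as the interface text tells. Its arguments: {"type":"object","properties":{"series":{"type":"array","items":{"type":"array"}},"squeeze":{"type":"number"}},"required":["series"]}

```bash
mkdir -p pics
python3 - <<'E'
from workcell import env
import cv2,numpy as np
s=env.state(); print({k:np.round(v,3) for k,v in s.items()})
for n in("scene","top","wrist"):
    f=env.grab_frame(n); cv2.imwrite(f"pics/{n}0.png",f["image"][:,:,::-1]); np.savez(f"{n}0.npz",**f)
    print(n,f["K"],f["origin"],f["orientation"])
E
```

```text
{'time_s': np.float64(0.0), 'qpos': array([ 6.6694e+01,  1.8351e+01,  8.9705e+01, -1.0000e-03,  7.2046e+01,
       -1.1470e+00]), 'qvel': array([ 0.024, -0.093,  0.089,  0.025,  0.001, -0.017]), 'effort': array([ 2.0000e-03, -4.1247e+01, -2.3197e+01,  7.3000e-02,  4.6000e-02,
       -0.0000e+00]), 'ee_pos': array([216.669, 532.002, 179.135]), 'ee_rot': array([-1.79999e+02,  1.02000e-01,  6.78410e+01]), 'force': array([-0.058, -0.33 , -0.138]), 'torque': array([-0.005, -0.013, -0.013]), 'gripper_width': np.float64(91.058)}
scene [[410.82965314   0.         276.03714593]
 [  0.         410.82965314 208.62192555]
 [  0.           0.           1.        ]] [1055.4740154   -53.09720875  623.87766161] [-140.40271463   -1.07771519   80.32218544]
top [[508.64428811   0.         280.225999  ]
 [  0.         508.64428811 204.72341014]
 [  0.           0.           1.        ]] [408.99556376  30.87333384 908.77231407] [-167.9270527    -0.28616698  -98.32093004]
wrist [[353.05835782   0.         281.1156659 ]
 [  0.         353.05835782 211.89061914]
 [  0.           0.           1.        ]] [146.95111266 559.91750678 383.57156235] [1.64461531e+02 1.44923670e-01 6.78417312e+01]
```

View pics/scene0.png

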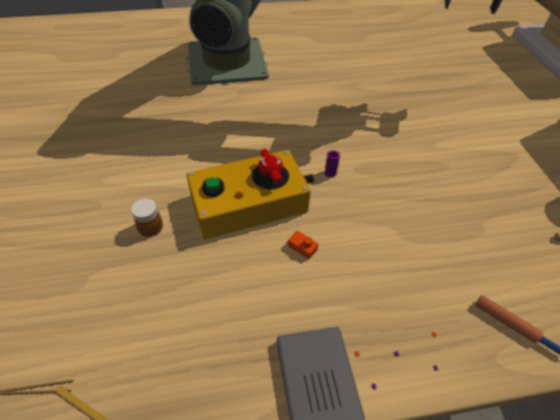

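View pics/top0.png

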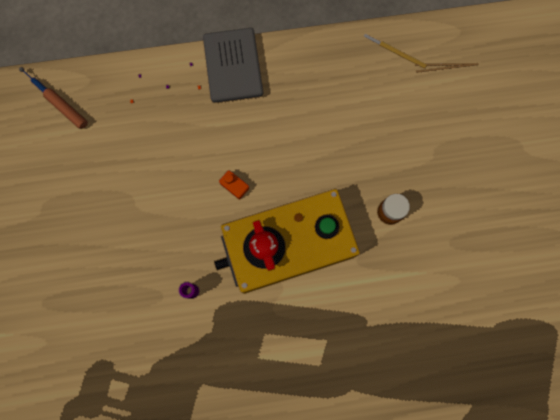

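The scene and top views show the yellow box with the red head (top px about 264,246), the purple tube at (188,290), the orange block at (234,184) and the jar at (395,208). Next I measure the box and head.

```bash
cat > h.py <<'E'
import numpy as np,cv2
from scipy.spatial.transform import Rotation as R
def RM(o): return R.from_euler('xyz',o,degrees=True).as_matrix()
def ray(f,p,z):
    d=RM(f["orientation"])@np.linalg.inv(f["K"])@np.array([p[0],p[1],1.]); o=np.array(f["origin"])
    return o+d*(z-o[2])/d[2]
def proj(f,P):
    c=RM(f["orientation"]).T@(np.array(P,float)-f["origin"]); q=f["K"]@c; return q[:2]/q[2]
def hsv(f): return cv2.cvtColor(f["image"],cv2.COLOR_RGB2HSV)
def redmask(f,roi=None):
    h=hsv(f); m=((h[...,0]<5)|(h[...,0]>172))&(h[...,1]>170)&(h[...,2]>70)
    m=m.astype(np.uint8)
    n,l,st,c=cv2.connectedComponentsWithStats(m)
    return [( (l==i).astype(np.uint8),st[i],c[i]) for i in np.argsort(-st[:,4]) if i>0 and st[i,4]>60]
E
python3 - <<'E'
from h import *
for n in("top","scene"):
    f=dict(np.load(n+"0.npz")); h=hsv(f)
    print(n,[(s.tolist(),c.round(1)) for _,s,c in redmask(f)][:4])
    y=((h[...,0]>19)&(h[...,0]<30)&(h[...,1]>200)&(h[...,2]>90)).astype(np.uint8)
    y=cv2.morphologyEx(y,cv2.MORPH_OPEN,np.ones((3,3)))
    cs,_=cv2.findContours(y,0,1); c=max(cs,key=cv2.contourArea); r=cv2.minAreaRect(c); print(r,cv2.boxPoints(r).round(1).tolist(),cv2.contourArea(c))
    if n=="top":
        W=np.array([ray(f,p,65)[:2] for p in cv2.boxPoints(r)]); print(W.round(1),W.mean(0)); 
    im=f["image"]; x,yy=(264,246) if n=="top" else (260,185)
    cr=im[yy-70:yy+70,x-90:x+110,::-1]; cv2.imwrite(f"pics/c_{n}.png",cv2.resize(cr,None,fx=4,fy=4,interpolation=2))
E
```

```text
top [([249, 221, 28, 49, 679], array([262.8, 245.6]))]
((289.042236328125, 239.94464111328125), (70.59825134277344, 124.89240264892578), 72.04383850097656) [[218.8000030517578, 225.60000610351562], [337.6000061035156, 187.10000610351562], [359.29998779296875, 254.3000030517578], [240.5, 292.79998779296875]] 8281.0
[[ 566.3  108. ]
 [ 603.3 -100.9]
 [ 484.7 -117.4]
 [ 450.6   86.1]] [526.22380841  -6.03747122]
scene [([258, 150, 25, 31, 404], array([270.9, 166. ]))]
((247.68637084960938, 182.59706115722656), (48.78867721557617, 115.53733825683594), 75.52970886230469) [[185.6999969482422, 173.39999389648438], [297.5, 144.5], [309.70001220703125, 191.8000030517578], [197.8000030517578, 220.6999969482422]] 3961.5
```

```bash
ls pics
```

```text
c_scene.png
c_top.png
scene0.png
top0.png
wrist0.png
```

View pics/c_top.png

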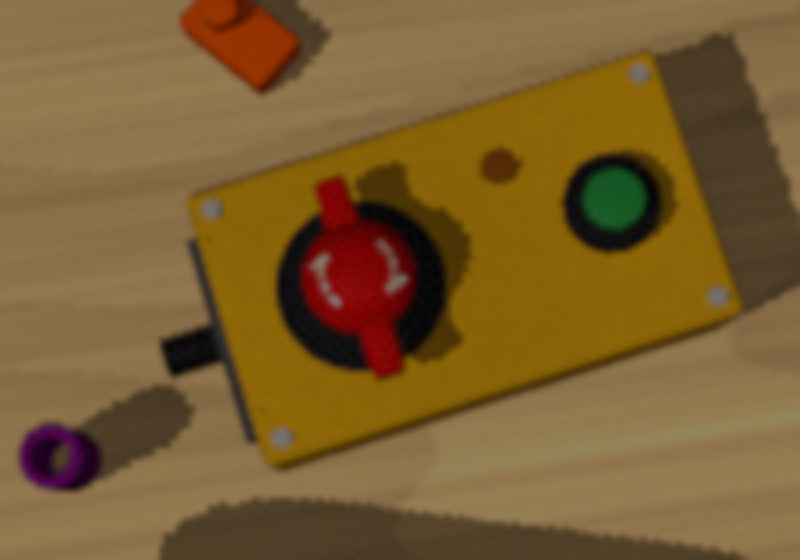

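View pics/c_scene.png

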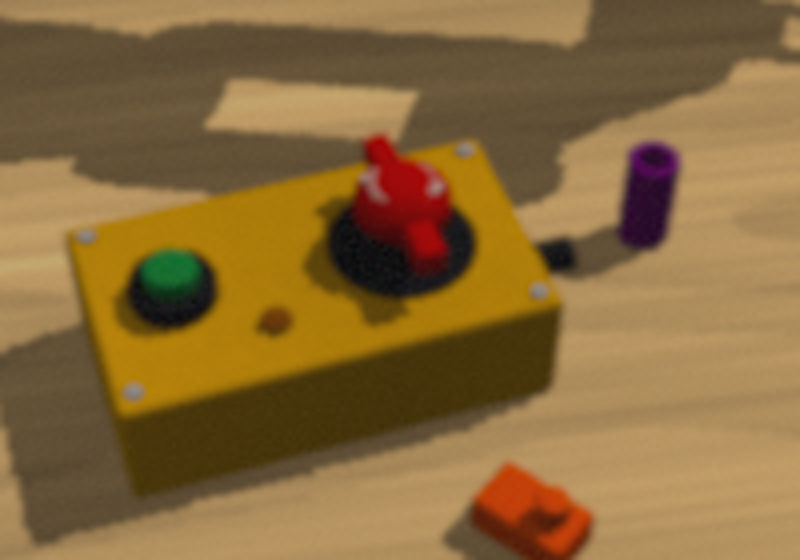

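Run:
```python
from h import *
t=dict(np.load("top0.npz"));s=dict(np.load("scene0.npz"))
T=lambda p:(np.array(p)+.5)/4-.5+[174,176]
S=lambda p:(np.array(p)+.5)/4-.5+[170,115]
W=np.array([ray(t,T(p),66)[:2] for p in[(211,209),(639,73),(718,296),(281,437)]])
V=np.array([ray(s,S(p),66)[:2] for p in[(540,291),(134,391),(86,237),(465,150)]])
for w in(W,V):
    c=w.mean(0); u=(w[0]-w[1])+(w[3]-w[2]); yaw=np.degrees(np.arctan2(u[1],u[0]))-90
    x=(w[0]-w[3])+(w[1]-w[2]); yx=np.degrees(np.arctan2(x[1],x[0])); y=np.radians((yaw+yx)/2)
    print(w.round(1).tolist(),c,yaw,yx,"axis",c+45*np.array([-np.sin(y),np.cos(y)]))
a=ray(t,T((330,180)),98)[:2];b=ray(t,T((384,370)),97)[:2]; print("tips",a,b,np.linalg.norm(a-b),(a+b)/2,np.degrees(np.arctan2(*(a-b)[::-1])))
for n,f in(("top",t),("scene",s)):
    m=redmask(f)[0][0]; e=cv2.erode(m,np.ones((3,3)))
    e=cv2.morphologyEx(m,cv2.MORPH_OPEN,cv2.getStructuringElement(2,(15,15))); mm=cv2.moments(e,True); c=(mm['m10']/mm['m00'],mm['m01']/mm['m00']); print(n,c,ray(f,c,97))
print("tube",ray(t,T((59,457)),50),"block",ray(t,T((240,40)),15),"jar",ray(t,(396,207),60))
```

```text
[[560.4, 95.7], [592.4, -91.7], [493.7, -108.4], [462.4, 79.0]] [527.25048801  -6.32991315] 9.585451258159111 9.644203945682833 axis [519.73441217  38.03796492]
[[560.2, 95.5], [591.2, -92.1], [494.0, -109.1], [461.4, 78.7]] [526.69658217  -6.74816823] 9.62023926879884 9.772755850365776 axis [519.11727158  37.60895128]
tips [559.55808158  44.1912325 ] [480.65913946  33.32442486] 79.64377298637315 [520.10861052  38.75782868] 7.842049762560392
top (263.0, 243.5) [521.18652517  38.31985436  97.        ]Traceback (most recent call last):
  File "<stdin>", line 14, in <module>
ZeroDivisionError: float division by zero
```

View pics/wrist0.png

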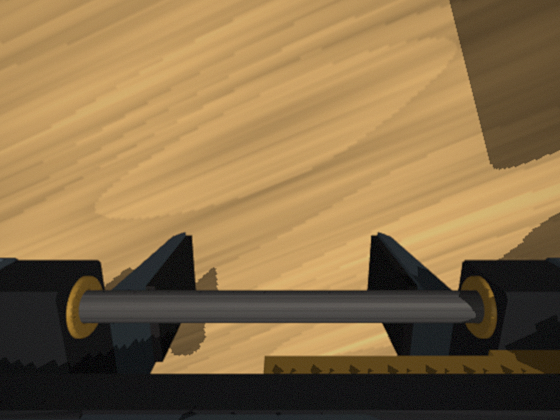

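The wrist view shows only the bench and the open fingers. The axis estimates from the box screws (two views), the wing tips and the dome agree at about (519.5, 38), with the box yaw at about 9.65°.

```bash
cat >> h.py <<'E'
A=np.array([519.5,37.9]); YAW=9.65
def todo(env,P,yaw=YAW):
    "shift in tool axes + turn, from measured pose to world P, yaw"
    s=env.state(); M=RM(s["ee_rot"]); T=RM([180,0,yaw])
    print("t",s["time_s"],"pos",s["ee_pos"].round(1),s["ee_rot"].round(2),"F",s["force"].round(2),"w",s["gripper_width"])
    print("shift",(M.T@(np.array(P)-s["ee_pos"])).round(1),"turn",R.from_matrix(M.T@T).as_rotvec().round(4))
def box(x,y,z):
    c,s_=np.cos(np.radians(YAW)),np.sin(np.radians(YAW)); return np.array([A[0]+c*x-s_*y,A[1]+s_*x+c*y,z])
E
python3 -c "
from h import *
from workcell import env
todo(env,box(0,0,140))"
```

```text
t 0.15 pos [216.7 532.1 179.3] [-1.800e+02  8.000e-02  6.784e+01] F [-0.84 -0.27  0.29] w 91.38872361964643
shift [-343.5  466.8   39.8] turn [7.0000e-04 1.2000e-03 1.0156e+00]
```

>>> drive_tool:
  series:
    - [1,[-29,39,0],[0,0,0.1]]
    - [1,[-58,78,0],[0,0,0.2]]
    - [1,[-87,117,0],[0,0,0.3]]
    - [1,[-116,156,0],[0,0,0.4]]
    - [1,[-145,195,0],[0,0,0.5]]
  squeeze: 20

```text
time_s: 0.65
ee_pos: [343.3, 322.9, 179.8]
ee_rot: [180.0, -0.0, 39.0]
force: [1.5, -0.2, 0.8]
gripper_width: 54.0
```

```bash
python3 -c "
from h import *
from workcell import env
todo(env,box(0,0,140))"
```

```text
t 0.65 pos [343.3 322.9 179.8] [180.    -0.    38.99] F [ 1.5  -0.22  0.78] w 53.98342771606409
shift [-42.4 332.4  39.9] turn [ 1.00e-04 -1.00e-04  5.12e-01]
```

>>> drive_tool:
  series:
    - [1,[-6,40,0],[0,0,0.1]]
    - [1,[-12,80,0],[0,0,0.2]]
    - [1,[-18,120,0],[0,0,0.3]]
    - [1,[-24,160,0],[0,0,0.4]]
    - [1,[-28,200,0],[0,0,0.5]]

```text
time_s: 1.15
ee_pos: [447.7, 150.3, 179.9]
ee_rot: [-180.0, 0.0, 10.3]
force: [0.4, 1.1, -0.1]
gripper_width: 14.0
```

```bash
python3 -c "
from h import *
from workcell import env
todo(env,box(0,0,140))"
```

```text
t 1.15 pos [447.7 150.3 179.9] [-1.7999e+02  1.0000e-02  1.0290e+01] F [ 0.4   1.13 -0.08] w 14.023291242330556
shift [ 50.5 123.4  39.8] turn [-0.0002  0.0002  0.0112]
```

>>> drive_tool:
  series:
    - [1,[16,40,10],[0,0,0.011]]
    - [1,[32,80,20],[0,0,0.011]]
    - [1,[50,123,38],[0,0,0.011]]
    - [1,[50,123,38],[0,0,0.011]]
    - [1,[50,123,38],[0,0,0.011]]

```text
time_s: 1.65
ee_pos: [518.7, 39.5, 141.1]
ee_rot: [-180.0, 0.1, 9.8]
force: [0.9, 0.3, 0.5]
gripper_width: 0.5
```

```bash
cat > look.py <<'E'
import sys
from h import *
from workcell import env
k=sys.argv[1]
for n in sys.argv[2:]:
    f=env.grab_frame(n); np.savez(f"{n}{k}.npz",**f); im=f["image"][:,:,::-1]
    if n!="wrist":
        x,y=(264,246) if n=="top" else (265,170); im=cv2.resize(im[y-70:y+70,x-90:x+90],None,fx=4,fy=4,interpolation=2)
    cv2.imwrite(f"pics/{n}{k}.png",im)
E
python3 look.py 1 scene top wrist; python3 -c "
from h import *
from workcell import env
todo(env,box(0,0,110))"
```

```text
t 1.8 pos [518.7  41.2 142.4] [-1.7998e+02 -3.0000e-02  9.9800e+00] F [-0.87  0.28  0.87] w 0.2287396857049625
shift [ 0.1  3.4 32.4] turn [-0.0004 -0.0005  0.0058]
```

View pics/scene1.png

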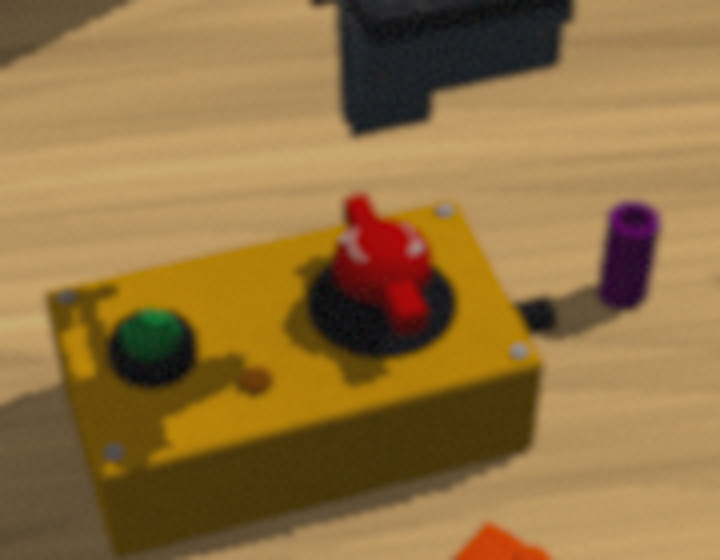

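View pics/wrist1.png

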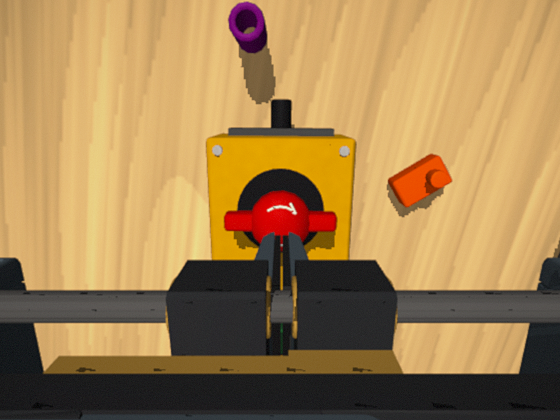

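View pics/top1.png

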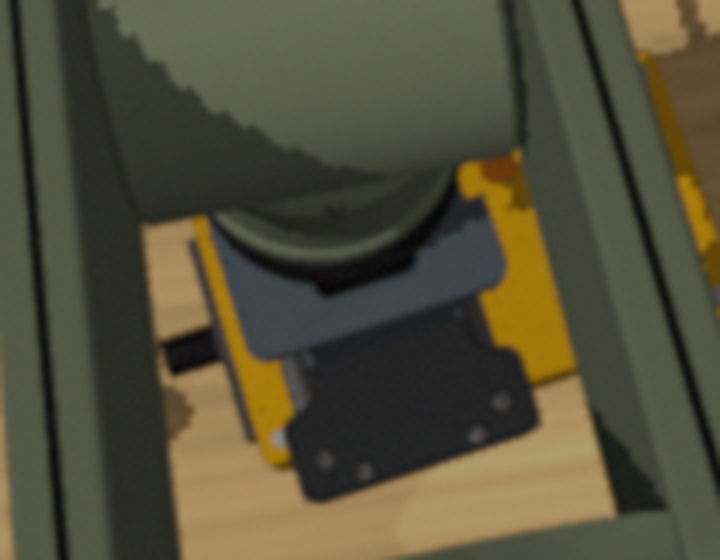

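The fingers are shut. In the wrist view the tips, at (283,235), hang over the head, whose centre is near (280,215). The scene view shows the head up and everything untouched.

>>> drive_tool:
  series:
    - [1,[0,3.4,8],[0,0,0.006]]
    - [1,[0,3.4,16],[0,0,0.006]]
    - [1,[0,3.4,24],[0,0,0.006]]
    - [1,[0,3.4,29],[0,0,0.006]]
    - [1,[0,3.4,29],[0,0,0.006]]

```text
time_s: 2.3
ee_pos: [518.9, 37.0, 111.9]
ee_rot: [-180.0, 0.1, 9.6]
force: [0.3, 0.1, -0.6]
gripper_width: 0.3
```

```bash
python3 look.py 2 scene wrist; python3 -c "
from h import *
from workcell import env
todo(env,box(0,0,107))"
```

```text
t 2.4 pos [519.7  36.9 112.8] [-1.7999e+02  1.0000e-02  9.5700e+00] F [-0.36 -0.13  0.23] w 0.49790666806549627
shift [-0.1 -1.   5.8] turn [-0.0001  0.0002 -0.0014]
```

View pics/scene2.png

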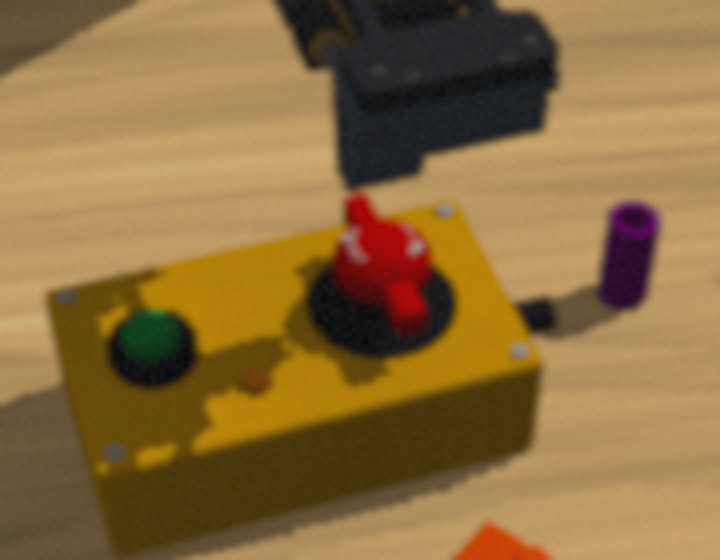

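View pics/wrist2.png

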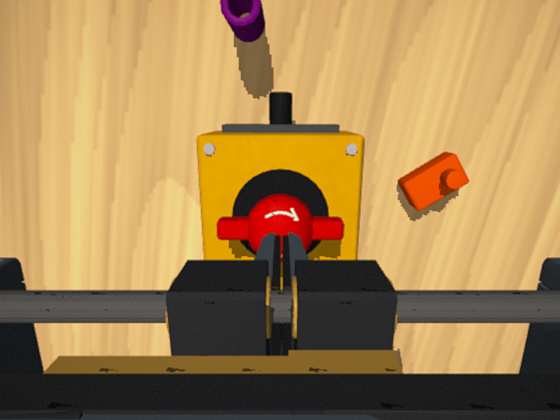

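Run:
```python
from h import *
s=dict(np.load("scene2.npz")); w=dict(np.load("wrist2.npz"))
g=lambda p:((p-[175,100])*4).round()
P=[519.7,36.9,112.8]
print("tcp",g(proj(s,P)),"crown",g(proj(s,box(0,0,107))),"far tip",g(proj(s,box(42,0,99))),"near",g(proj(s,box(-42,0,99))))
print("wrist tcp",proj(w,P),"crown",proj(w,box(0,0,107)),"far",proj(w,box(42,0,99)),"near",proj(w,box(-42,0,99)),"screws",proj(w,box(49,50,66)),proj(w,box(-49,50,66)))
for y in(-16,16):
  for x in (-13,13): print(g(proj(s,box(x,y,112.8))),proj(w,box(x,y,112.8)))
```

```text
tcp [380. 228.] crown [382. 237.] far tip [412. 313.] near [353. 191.]
wrist tcp [281.73892158 239.93747793] crown [281.69013054 235.22515908] far [346.30068192 231.09893533] near [217.12600066 231.17775592] screws [351.43794093 148.44064792] [211.89424192 148.58768394]
[339. 216.] [260.90463077 262.53120808]
[357. 255.] [302.51792883 262.51282638]
[406. 201.] [260.02176683 213.2546904 ]
[425. 239.] [303.32177676 213.2241092 ]
```

The finger seems to end higher than the TCP projection predicts, so I'm looking closer.

Run:
```python
from h import *
s=dict(np.load("scene2.npz"))["image"][60:190,220:360,::-1].astype(float)
s=np.clip(255*(s/255)**.45,0,255).astype(np.uint8)
cv2.imwrite("pics/z2.png",cv2.resize(s,None,fx=4.5,fy=4.5,interpolation=2))
w=dict(np.load("wrist2.npz"))["image"][180:340,180:380,::-1].astype(float)
w=np.clip(255*(w/255)**.45,0,255).astype(np.uint8)
cv2.imwrite("pics/zw2.png",cv2.resize(w,None,fx=3.7,fy=3.7,interpolation=2))
```

```text
(no output)
```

View pics/z2.png

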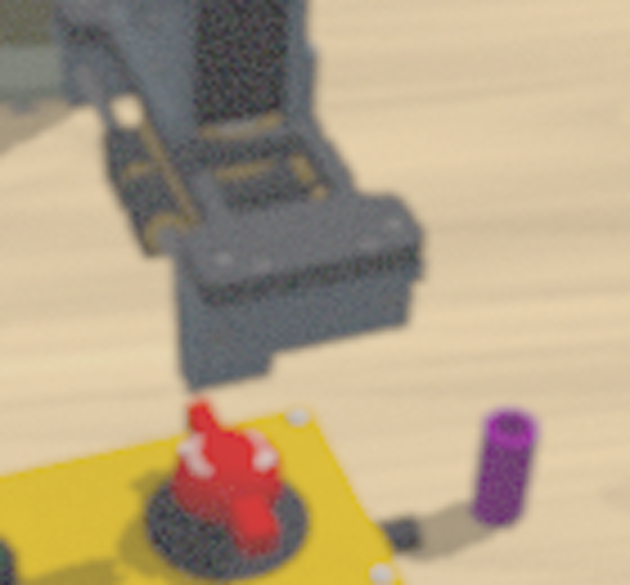

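View pics/zw2.png

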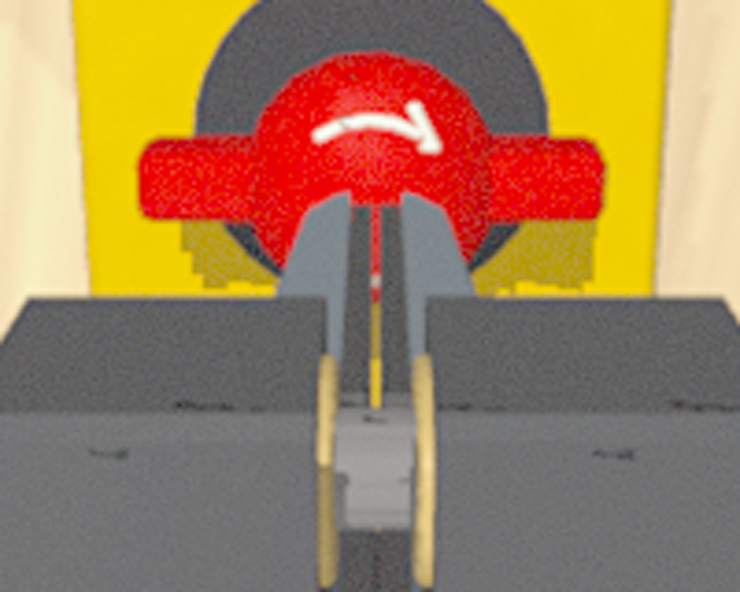

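Run:
```python
from h import *
s=dict(np.load("scene2.npz")); w=dict(np.load("wrist2.npz"))
g=lambda p:((p-[175,100])*4).round()
print(w["origin"],w["orientation"])
for z in (112.8,122,132,142,150):
  print(z,"scene -16/16",g(proj(s,box(0,-16,z))),g(proj(s,box(0,16,z))),"wrist +16",proj(w,box(0,16,z)).round(),"-16",proj(w,box(0,-16,z)).round())
for z in (171,192): print(z,[g(proj(s,box(89,y,z))) for y in(-38,38)],[g(proj(s,box(13,y,z))) for y in(-38,38)])
# lines: finger edge from wrist (281.5,233) in plane x_box=0, with scene corner rays
def planehit(f,p):
    d=RM(f["orientation"])@np.linalg.inv(f["K"])@np.array([p[0],p[1],1.]); o=np.array(f["origin"])
    n=box(1,0,0)-box(0,0,0); t=n@(box(0,0,0)-o)/(n@d); P=o+t*d; c=box(0,1,0)-box(0,0,0); return (P-box(0,0,0))@c, P[2]
print([planehit(s,np.array(q)/4+[175,100]) for q in((350,187),(420,170),(545,130))])
```

```text
[507.21325008 110.57726549 316.79446851] [1.64423043e+02 9.36169880e-02 9.58146273e+00]
112.8 scene -16/16 [348. 235.] [415. 220.] wrist +16 [282. 213.] -16 [282. 263.]
122 scene -16/16 [348. 220.] [416. 205.] wrist +16 [282. 218.] -16 [282. 269.]
132 scene -16/16 [348. 203.] [416. 188.] wrist +16 [282. 223.] -16 [282. 276.]
142 scene -16/16 [348. 186.] [417. 171.] wrist +16 [282. 229.] -16 [282. 284.]
150 scene -16/16 [347. 172.] [417. 157.] wrist +16 [282. 234.] -16 [282. 291.]
171 [array([364., 289.]), array([547., 246.])] [array([306., 165.]), array([478., 127.])]
192 [array([364., 250.]), array([551., 207.])] [array([305., 125.]), array([481.,  88.])]
[(np.float64(-14.926209900644395), np.float64(141.21667607150084)), (np.float64(17.404327613599907), np.float64(142.11782390704803)), (np.float64(76.12055715600548), np.float64(149.42203807465722))]
```

The two cameras agree that the finger tips sit around z≈142–148 when the reported TCP z is 113. That is about 30 mm higher than the TCP description says. I'll treat the height as uncertain and descend in small guarded steps, using force to find contact. I also correct y by 1 mm.

>>> drive_tool:
  series:
    - [1,[0,-1,1],[0,0,0]]
    - [1,[0,-1,2],[0,0,0]]
    - [1,[0,-1,3],[0,0,0]]
    - [1,[0,-1,4],[0,0,0]]
    - [1,[0,-1,5],[0,0,0]]

```text
time_s: 2.9
ee_pos: [519.6, 37.8, 107.9]
ee_rot: [-180.0, -0.0, 9.6]
force: [0.3, -0.6, 0.2]
gripper_width: 0.4
```

>>> drive_tool:
  series:
    - [1,[0,0,1],[0,0,0]]
    - [1,[0,0,2],[0,0,0]]
    - [1,[0,0,3],[0,0,0]]
    - [1,[0,0,3],[0,0,0]]
    - [1,[0,0,3],[0,0,0]]

```text
time_s: 3.4
ee_pos: [519.6, 37.8, 104.9]
ee_rot: [-180.0, -0.0, 9.6]
force: [0.3, 0.2, 0.4]
gripper_width: 0.3
```

>>> drive_tool:
  series:
    - [1,[0,0,1],[0,0,0]]
    - [1,[0,0,2],[0,0,0]]
    - [1,[0,0,3],[0,0,0]]
    - [1,[0,0,3],[0,0,0]]
    - [1,[0,0,3],[0,0,0]]

```text
time_s: 3.9
ee_pos: [519.6, 37.9, 101.9]
ee_rot: [-180.0, 0.0, 9.6]
force: [-0.5, -0.0, 0.1]
gripper_width: 0.2
```

```bash
python3 look.py 3 scene wrist; python3 -c "
from h import *
from workcell import env
todo(env,box(0,0,80))"
```

```text
t 4.0 pos [519.6  37.9 102. ] [-1.7999e+02 -1.0000e-02  9.5700e+00] F [-0.15 -0.65  0.35] w 0.7320394147378567
shift [-0.1 -0.  22. ] turn [-0.0001 -0.0001 -0.0015]
```

View pics/scene3.png

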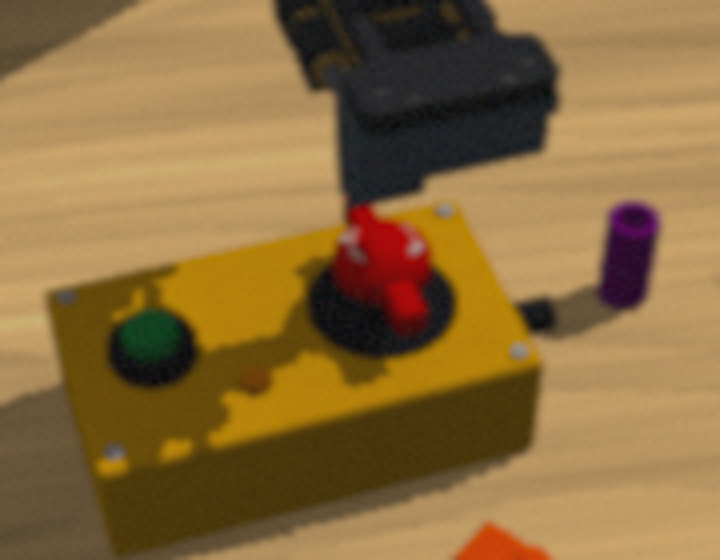

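No contact at a reported z of 102, and the scene view still shows a gap above the crown (crop 380,215). The visible tips really are about 29 mm behind the stated TCP, so contact is expected near a reported z of 78.

>>> drive_tool:
  series:
    - [1,[0,0,3],[0,0,0]]
    - [1,[0,0,6],[0,0,0]]
    - [1,[0,0,9],[0,0,0]]
    - [1,[0,0,12],[0,0,0]]
    - [1,[0,0,13],[0,0,0]]

```text
time_s: 4.5
ee_pos: [519.3, 37.8, 88.4]
ee_rot: [-180.0, 0.0, 9.6]
force: [0.4, -0.2, 0.6]
gripper_width: 0.6
```

>>> drive_tool:
  series:
    - [1,[0,0,1],[0,0,0]]
    - [1,[0,0,2],[0,0,0]]
    - [1,[0,0,3],[0,0,0]]
    - [1,[0,0,4],[0,0,0]]
    - [1,[0,0,5],[0,0,0]]

```text
time_s: 5.0
ee_pos: [519.6, 37.9, 83.9]
ee_rot: [-180.0, -0.0, 9.6]
force: [-0.4, 0.1, -0.1]
gripper_width: 0.5
```

```bash
python3 look.py 4 scene wrist; python3 -c "
from h import *
from workcell import env
todo(env,box(0,0,80))"
```

```text
t 5.1 pos [519.4  37.9  83.8] [-1.7999e+02  1.0000e-02  9.5700e+00] F [ 0.29  0.   -1.56] w 0.454582542215191
shift [ 0.1 -0.   3.8] turn [-0.0001  0.0002 -0.0014]
```

View pics/scene4.png

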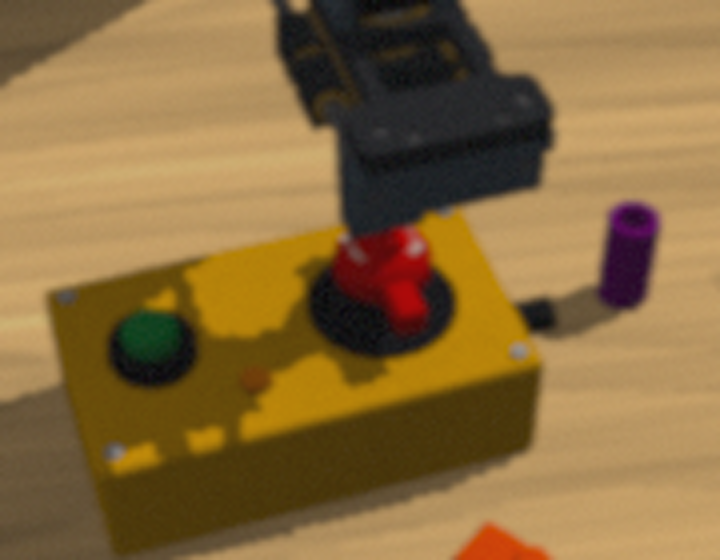

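View pics/wrist4.png

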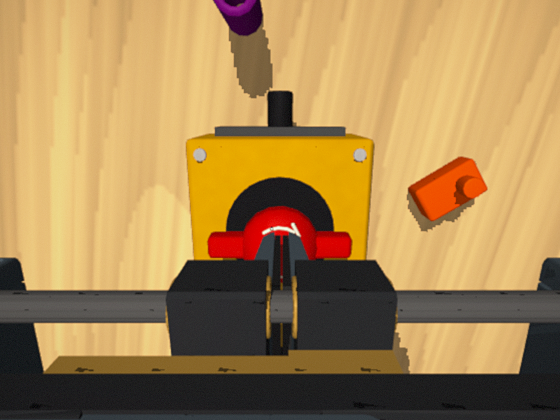

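The tips now cover the upper part of the dome, so contact is imminent. I press on slowly.

>>> drive_tool:
  series:
    - [1,[0,0,1],[0,0,0]]
    - [1,[0,0,2],[0,0,0]]
    - [1,[0,0,3],[0,0,0]]
    - [1,[0,0,4],[0,0,0]]
    - [1,[0,0,4],[0,0,0]]

```text
time_s: 5.6
ee_pos: [519.5, 37.9, 79.8]
ee_rot: [-180.0, 0.0, 9.6]
force: [0.0, -0.3, 0.2]
gripper_width: 0.6
```

>>> drive_tool:
  series:
    - [1,[0,0,1],[0,0,0]]
    - [1,[0,0,2],[0,0,0]]
    - [1,[0,0,3],[0,0,0]]
    - [1,[0,0,3],[0,0,0]]
    - [1,[0,0,3],[0,0,0]]

```text
time_s: 6.1
ee_pos: [519.6, 37.9, 76.9]
ee_rot: [-180.0, -0.0, 9.6]
force: [-0.2, -0.1, 0.0]
gripper_width: 1.1
```

>>> drive_tool:
  series:
    - [1,[0,0,1],[0,0,0]]
    - [1,[0,0,2],[0,0,0]]
    - [1,[0,0,3],[0,0,0]]
    - [1,[0,0,3],[0,0,0]]
    - [1,[0,0,3],[0,0,0]]

```text
time_s: 6.6
ee_pos: [519.5, 37.9, 73.9]
ee_rot: [-180.0, 0.0, 9.6]
force: [0.1, -1.2, -0.4]
gripper_width: 0.1
```

```bash
python3 look.py 5 scene wrist; python3 -c "
from h import *
from workcell import env
todo(env,box(0,0,80))"
```

```text
t 6.7 pos [519.6  37.9  74. ] [-179.99   -0.      9.57] F [-0.59  0.03 -0.3 ] w 0.6672293734874283
shift [-0.1 -0.1 -6. ] turn [-0.0001 -0.0001 -0.0014]
```

View pics/scene5.png

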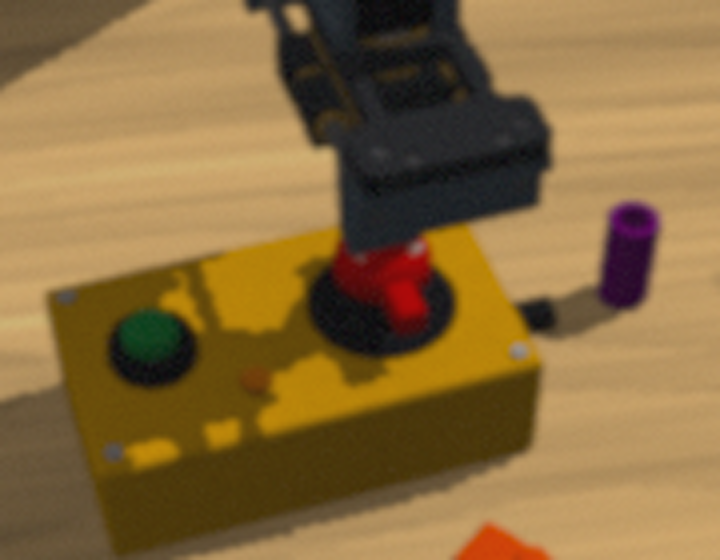

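View pics/wrist5.png

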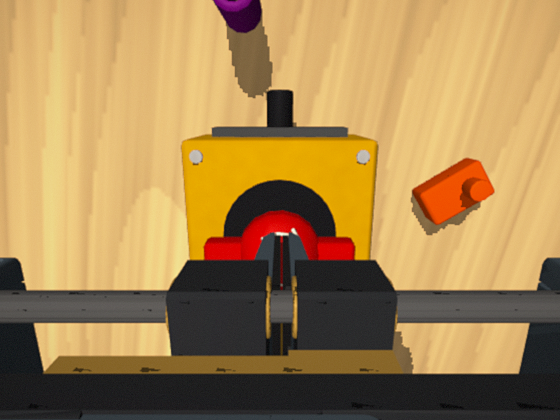

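Still free: the tips are just over the crown and the wings are unmoved. Going on.

>>> drive_tool:
  series:
    - [1,[0,0,1],[0,0,0]]
    - [1,[0,0,2],[0,0,0]]
    - [1,[0,0,3],[0,0,0]]
    - [1,[0,0,3],[0,0,0]]
    - [1,[0,0,3],[0,0,0]]

```text
time_s: 7.2
ee_pos: [519.8, 37.9, 71.1]
ee_rot: [-180.0, -0.0, 9.6]
force: [0.6, 0.3, 2.0]
gripper_width: 0.4
```

>>> drive_tool:
  series:
    - [1,[0,0,1],[0,0,0]]
    - [1,[0,0,2],[0,0,0]]
    - [1,[0,0,3],[0,0,0]]
    - [1,[0,0,3],[0,0,0]]
    - [1,[0,0,3],[0,0,0]]

```text
time_s: 7.7
ee_pos: [519.8, 37.9, 68.0]
ee_rot: [-180.0, -0.0, 9.6]
force: [0.0, 0.8, 2.7]
gripper_width: 0.3
```

Contact came at a reported z of about 71.5, so the real tips are about 35 mm behind the reported TCP. I press on to the bottom stop at around 61.

>>> drive_tool:
  series:
    - [1,[0,0,1],[0,0,0]]
    - [1,[0,0,2],[0,0,0]]
    - [1,[0,0,3],[0,0,0]]
    - [1,[0,0,4],[0,0,0]]
    - [1,[0,0,4],[0,0,0]]

```text
time_s: 8.2
ee_pos: [519.7, 37.9, 63.9]
ee_rot: [-180.0, -0.0, 9.6]
force: [-0.1, -0.4, 4.6]
gripper_width: 0.7
```

>>> drive_tool:
  series:
    - [1,[0,0,0.5],[0,0,0]]
    - [1,[0,0,1],[0,0,0]]
    - [1,[0,0,1.5],[0,0,0]]
    - [1,[0,0,2],[0,0,0]]
    - [1,[0,0,2],[0,0,0]]

```text
time_s: 8.7
ee_pos: [519.8, 37.9, 63.1]
ee_rot: [180.0, -0.1, 9.6]
force: [-2.0, -0.5, 11.4]
gripper_width: 0.3
```

>>> drive_tool:
  series:
    - [1,[0,0,0.5],[0,0,0]]
    - [1,[0,0,0.7],[0,0,0]]
    - [1,[0,0,0.7],[0,0,0]]
    - [1,[0,0,0],[0,0,0]]
    - [1,[0,0,-2],[0,0,0]]

```text
time_s: 9.2
ee_pos: [519.8, 37.9, 64.4]
ee_rot: [180.0, -0.0, 9.6]
force: [2.0, 0.4, 3.4]
gripper_width: 0.8
```

>>> drive_tool:
  series:
    - [1,[0,0,-4],[0,0,0]]
    - [1,[0,0,-8],[0,0,0]]
    - [1,[0,0,-14],[0,0,0]]
    - [1,[0,0,-20],[0,0,0]]
    - [1,[0,0,-25],[0,0,0]]

```text
time_s: 9.7
ee_pos: [519.6, 37.9, 89.4]
ee_rot: [-180.0, 0.0, 9.6]
force: [-0.2, 0.1, -0.2]
gripper_width: 0.2
```

```bash
python3 look.py 6 scene wrist; python3 -c "
from h import *
from workcell import env
todo(env,box(-42,-45,92))"
```

```text
t 9.8 pos [520.1  37.9  89.8] [ 1.7999e+02 -9.0000e-02  9.5700e+00] F [-0.03  0.64 -0.41] w 0.4975170712786831
shift [-42.6  44.9  -2.3] turn [ 0.0001 -0.0016 -0.0015]
```

View pics/scene6.png

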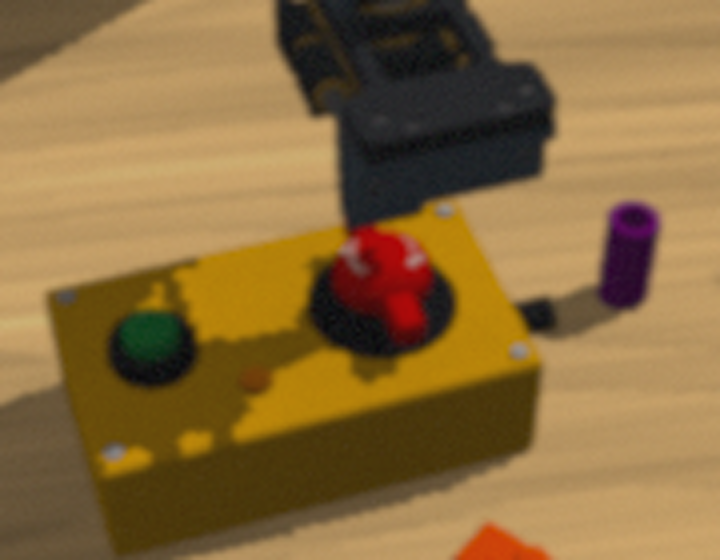

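View pics/wrist6.png

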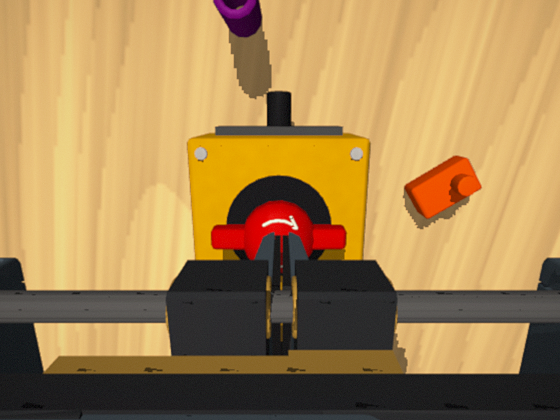

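The head has stayed down by itself: the far wing tip moved from crop (408,303) to (406,315) and the dome top from y 218 to 228, about 8 mm. It is latched with the tool clear. Next I go to the −y side of the near wing.

>>> drive_tool:
  series:
    - [1,[-10,14,-3],[0,0,0]]
    - [1,[-20,28,-3],[0,0,0]]
    - [1,[-30,42,-3],[0,0,0]]
    - [1,[-39,42,-3],[0,0,0]]
    - [1,[-39,42,-3],[0,0,0]]

```text
time_s: 10.3
ee_pos: [486.3, -10.6, 91.8]
ee_rot: [-180.0, 0.1, 9.5]
force: [1.0, -0.6, -0.6]
gripper_width: 0.4
```

```bash
python3 look.py 7 scene wrist; python3 -c "
from h import *
from workcell import env
todo(env,box(-39,-42,46))"
```

```text
t 10.4 pos [488.   -9.9  92.1] [-1.7999e+02 -3.0000e-02  9.5600e+00] F [ 0.03  0.11 -0.09] w 0.3828554239905879
shift [ 0.   0.2 46.1] turn [-0.0002 -0.0005 -0.0016]
```

View pics/wrist7.png

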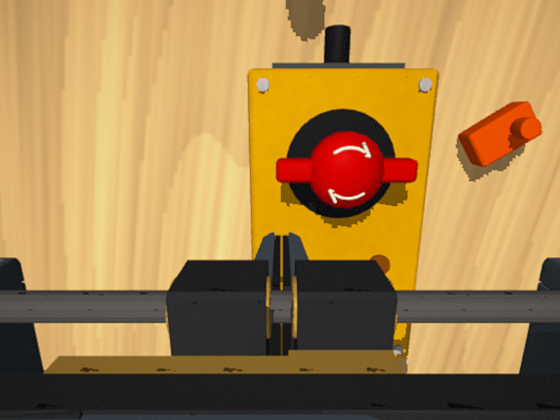

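View pics/scene7.png

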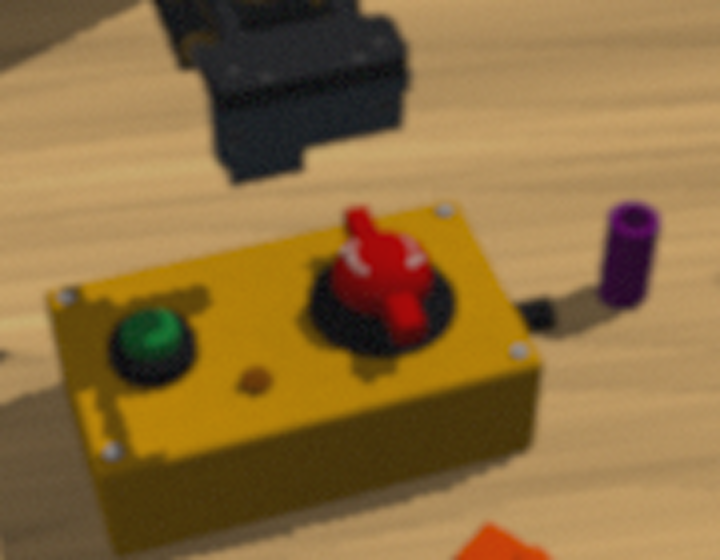

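Wrist view: the head is latched and untwisted, with the near wing at (292,170) and the tips at (281,235), below it on its −y side and clear of the lamp at (382,263). I descend here.

>>> drive_tool:
  series:
    - [1,[0,0,12],[0,0,0]]
    - [1,[0,0,24],[0,0,0]]
    - [1,[0,0,36],[0,0,0]]
    - [1,[0,0,42],[0,0,0]]
    - [1,[0,0,45],[0,0,0]]

```text
time_s: 10.9
ee_pos: [487.7, -9.7, 45.8]
ee_rot: [-180.0, 0.1, 9.6]
force: [-0.3, 0.1, -0.7]
gripper_width: 0.5
```

```bash
python3 look.py 8 scene wrist; python3 -c "
from h import *
from workcell import env
todo(env,box(-39,-23,46))"
```

```text
t 11.0 pos [488.   -9.8  46.4] [-1.7998e+02  4.0000e-02  9.5900e+00] F [ 0.05 -0.68  0.06] w 0.7128561728832797
shift [  0.1 -18.8   0.4] turn [-0.0003  0.0008 -0.0011]
```

View pics/wrist8.png

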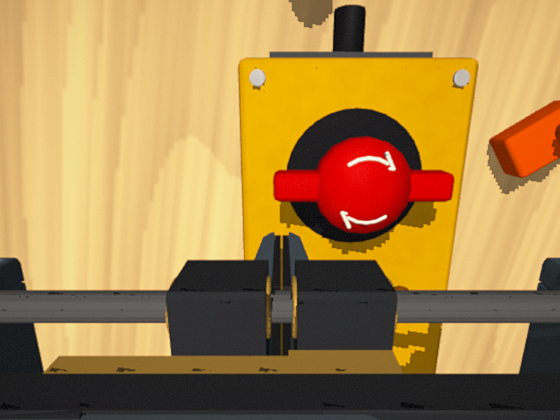

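View pics/scene8.png

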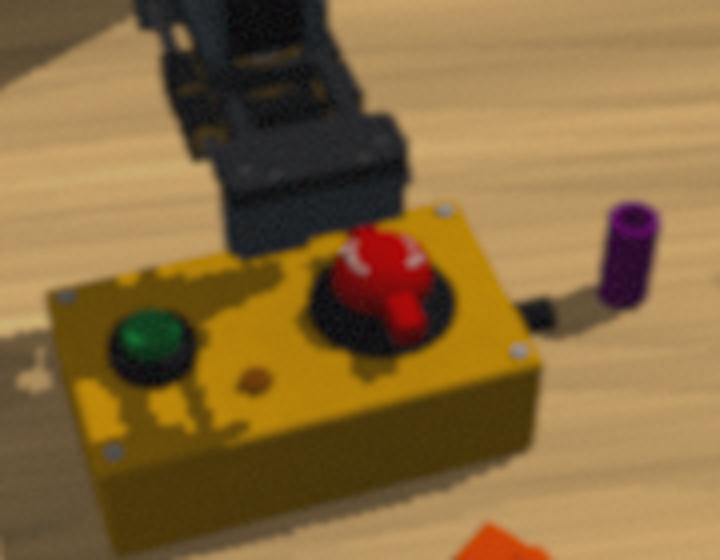

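The tips are beside the outer half of the near wing (wing px 275–318, tips 270–295) and at wing height. Now I push towards +y (tool −y).

>>> drive_tool:
  series:
    - [1,[0,-6,0],[0,0,0]]
    - [1,[0,-12,0],[0,0,0]]
    - [1,[0,-16,0],[0,0,0]]
    - [1,[0,-18,0],[0,0,0]]
    - [1,[0,-20,0],[0,0,0]]

```text
time_s: 11.5
ee_pos: [484.7, 9.8, 47.1]
ee_rot: [180.0, -0.0, 9.6]
force: [-0.1, -0.6, 0.3]
gripper_width: 0.3
```

>>> drive_tool:
  series:
    - [1,[0,-2,0],[0,0,0]]
    - [1,[0,-4,0],[0,0,0]]
    - [1,[0,-6,0],[0,0,0]]
    - [1,[0,-8,0],[0,0,0]]
    - [1,[0,-8,0],[0,0,0]]

```text
time_s: 12.0
ee_pos: [483.4, 17.8, 46.9]
ee_rot: [-180.0, -0.0, 9.6]
force: [-1.4, -0.9, 0.1]
gripper_width: 0.3
```

```bash
python3 look.py 9 scene wrist; python3 -c "
from h import *
from workcell import env
todo(env,box(-39,-5,46))"
```

```text
t 12.1 pos [483.4  17.7  46.9] [-179.99    0.      9.57] F [-0.63 -1.12 -0.47] w 0.6864670849682715
shift [-0.  -8.9  0.9] turn [-0.0002  0.     -0.0014]
```

View pics/wrist9.png

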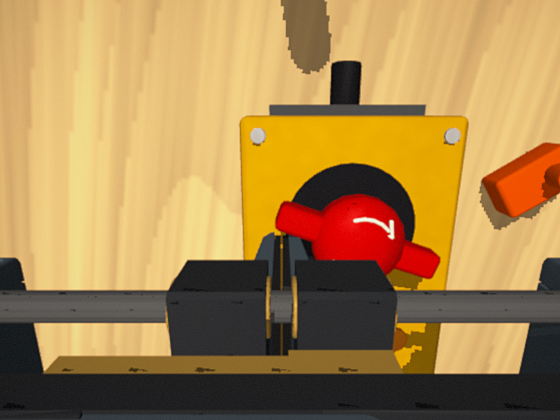

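View pics/scene9.png

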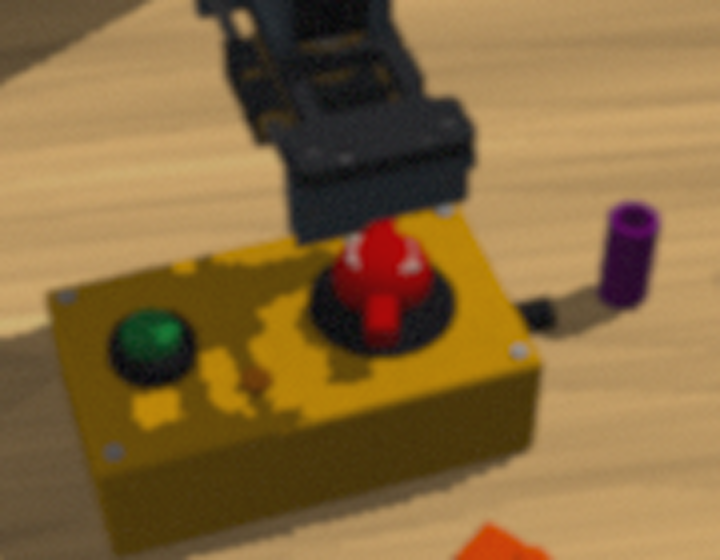

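The wing has turned clockwise by about 17°, with the tip on the outer part of the near wing at (290,220) and clear of the dome. I keep pushing.

>>> drive_tool:
  series:
    - [1,[0,-2,0],[0,0,0]]
    - [1,[0,-4,0],[0,0,0]]
    - [1,[0,-6,0],[0,0,0]]
    - [1,[0,-8,0],[0,0,0]]
    - [1,[0,-9,0],[0,0,0]]

```text
time_s: 12.6
ee_pos: [482.1, 26.6, 47.0]
ee_rot: [180.0, -0.0, 9.6]
force: [0.4, -1.0, -0.3]
gripper_width: 0.6
```

```bash
python3 look.py 10 scene wrist; python3 -c "
from h import *
from workcell import env
todo(env,box(-39,-42,46))"
```

```text
t 12.7 pos [482.   26.6  46.9] [-1.80e+02 -1.00e-02  9.59e+00] F [-0.54 -0.98  0.05] w 0.27702902744903
shift [-0.1 37.1  0.9] turn [-0.     -0.0002 -0.0011]
```

View pics/wrist10.png

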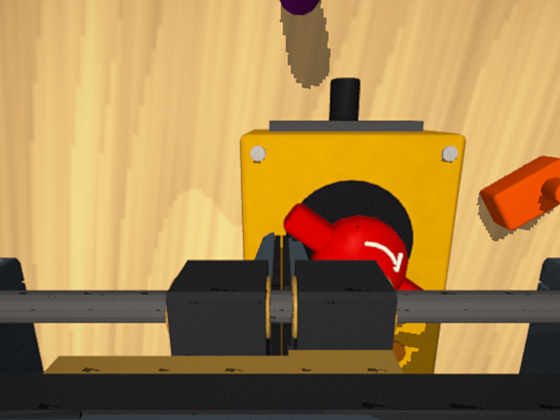

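View pics/scene10.png

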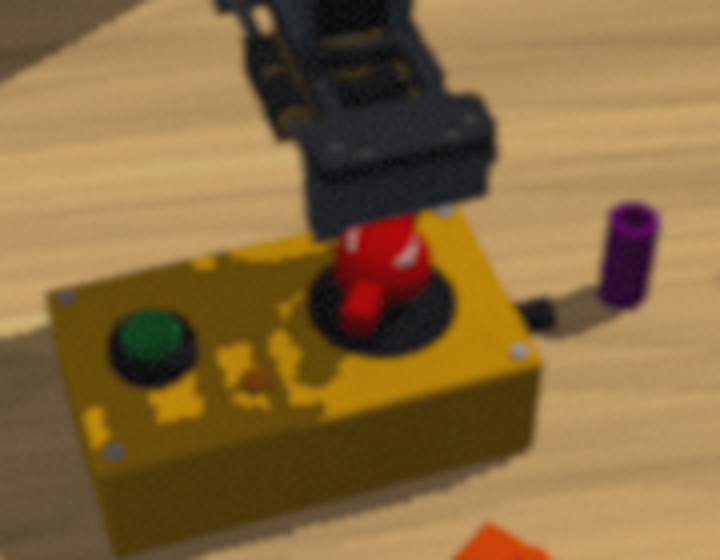

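The head has turned about 33° and the dome looks raised again. I back off the way I came, then lift.

>>> drive_tool:
  series:
    - [1,[0,4,0],[0,0,0]]
    - [1,[0,12,0],[0,0,0]]
    - [1,[0,20,0],[0,0,0]]
    - [1,[0,30,0],[0,0,0]]
    - [1,[0,38,0],[0,0,0]]

```text
time_s: 13.2
ee_pos: [488.6, -12.1, 47.0]
ee_rot: [-180.0, -0.0, 9.5]
force: [0.5, -0.3, -0.5]
gripper_width: 0.5
```

```bash
python3 look.py 11 scene wrist; python3 -c "
from h import *
from workcell import env
todo(env,box(-39,-42,160))"
```

```text
t 13.3 pos [488.6 -12.2  47. ] [ 1.80e+02 -2.00e-02  9.46e+00] F [-0.35  0.1  -0.6 ] w 0.8744988159266208
shift [-1.00e-01 -2.20e+00 -1.13e+02] turn [ 0.0001 -0.0004 -0.0033]
```

View pics/wrist11.png

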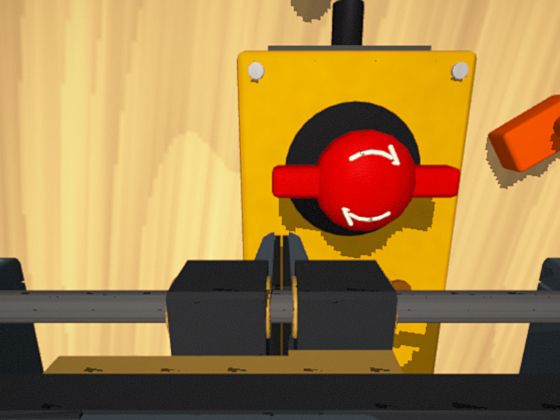

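View pics/scene11.png

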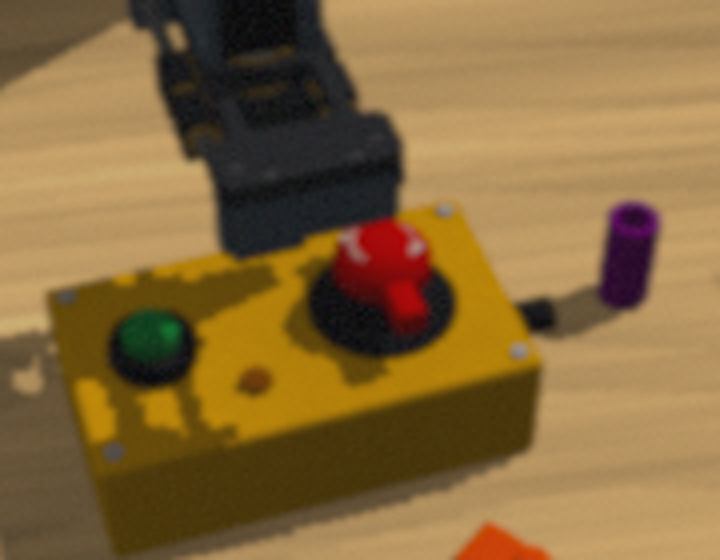

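The head is back up and untwisted: far wing tip at (408,303) and dome top at y 218, as before the press. I lift and move clear.

>>> drive_tool:
  series:
    - [1,[0,0,-20],[0,0,0]]
    - [1,[0,0,-45],[0,0,0]]
    - [1,[0,0,-75],[0,0,0]]
    - [1,[0,0,-105],[0,0,0]]
    - [1,[-20,0,-130],[0,0,0]]

```text
time_s: 13.8
ee_pos: [470.6, -14.2, 178.6]
ee_rot: [180.0, -0.2, 9.6]
force: [-0.0, 0.3, -0.1]
gripper_width: 0.4
```

>>> drive_tool:
  series:
    - [1,[-25,0,0],[0,0,0]]
    - [1,[-50,0,0],[0,0,0]]
    - [1,[-75,0,0],[0,0,0]]
    - [1,[-80,0,0],[0,0,0]]
    - [1,[-80,0,0],[0,0,0]]

```text
time_s: 14.3
ee_pos: [389.6, -27.7, 177.2]
ee_rot: [-180.0, -0.1, 9.5]
force: [0.6, -0.0, -0.2]
gripper_width: 0.5
```

```bash
python3 look.py 12 scene
python3 - <<'E'
from h import *
from workcell import env
s=env.state();print(s["time_s"],s["ee_pos"],s["force"].round(2),abs(s["qvel"]).max())
a=dict(np.load("scene0.npz"));b=dict(np.load("scene12.npz"));l=dict(np.load("scene7.npz"))
for n,f in(("start",a),("latched",l),("now",b)): print(n,[(q.tolist(),c.round(2).tolist()) for _,q,c in redmask(f)][:1])
d=cv2.absdiff(a["image"],b["image"]).max(2)
for n,(x,y) in dict(tube=(332,163),block=(303,244),jar=(147,217)).items(): print(n,np.percentile(d[y-16:y+16,x-16:x+16],95))
im=b["image"][:,:,::-1];cv2.imwrite("pics/full12.png",im)
E
```

```text
14.35 [390.43478607 -27.63090468 177.24416386] [ 1.14  0.64 -0.94] 1.085136521596283
start [([258, 150, 25, 31, 404], [270.92, 166.02])]
latched [([258, 153, 26, 31, 406], [270.93, 169.26])]
now [([258, 150, 25, 31, 395], [270.98, 166.12])]
tube 8.0
block 8.0
jar 75.84999999999991
```

View pics/full12.png

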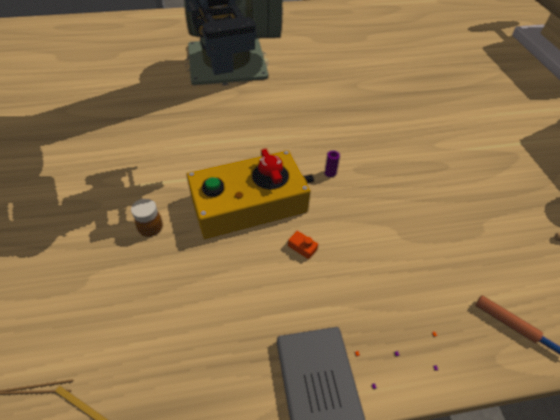

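The head's centroid is back at its starting pixel: (270.98, 166.12) now, (270.92, 166.02) at the start, and 169.26 in row while latched. The tube and block are unchanged. The pixel difference at the jar is the arm's shadow; the jar is still at (147,217). The arm is clear, so I hand in.

```bash
python3 -c "
from workcell import env
print(env.job_done())"
```

```text
the job is handed in; nothing more can be done
None
```

The emergency stop test is done and handed in, after about 14.4 s of the 45 s allowed. With the fingers shut I pressed the crown to the bottom stop (about 11 N) and lifted off, and the head stayed latched. I then pushed the near wing clockwise about 0.6 rad from its −y side only. The head sprang up and turned back, and I moved clear.

**Last checks:**
- **Stop head:** In the scene camera it is back within about 0.1 px of its starting position; while latched it sat about 3 px lower.
- **Wax pieces:** The tube and the block look unchanged from the start.
- **Jar:** The picture difference there failed my simple comparison (76 grey levels, against 8 at the wax pieces). I put this down to the arm's shadow, because the jar appears at the same pixels.
- **Start button:** It looks untouched by eye; I did not measure it.
- **Forces:** Readings at the end were only sensor noise, about 1 N.

**Disagreement with the description:** The real fingertips sit about 34 mm behind the reported TCP. Both cameras suggested this, and the contact heights on the crown confirmed it. I set the heights by force contact and that offset instead of the stated TCP.

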